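# Hold a clamp hub down on a tube mixer's sprung pad

### The job

The tube mixer is being put back together: slide the blue clamp hub over its upright drive shaft and press it straight down on the yellow sprung pad with about 10 N, which pushes the pad about half-way down its travel; never drive the pad to the bottom. Keep that push steady for at least two seconds and finish while still gripping the hub and pressing it down, with no letting go, because a colleague will tighten its grub screws against your hold. Leave the tube rack, the jar, the dark steel spacer and the screwdriver where they are.

Things in the scene. Friction and masses are not known exactly. Their poses are not given: they have to be found in the camera images.
- hub_center (a point): centre (half-way up, on the axis) of the loose clamp hub: a blue round sleeve, outside diameter 42 mm, bore 20 mm right through, 44 mm high, about 0.13 kg, standing upright on the bench with its axis (z) vertical. It is the same either way up and from all sides (three small grub screws round its middle). Thick-walled and rigid, it stands a grip of 40 N. Top and bottom rims lie 22 mm above and below this point.
- drive: drive unit of the tube mixer, fixed to the bench: white housing 130 x 130 mm and 70 mm high with a black knob and a green lamp on its front; origin on the bench under its middle, z up. The steel shaft rises from the middle of its flat top.
- shaft_top (a point): top end, on the axis, of the upright steel drive shaft: diameter 17 mm with a bevelled tip 6 mm high (9 mm across at the very top), so the hub has 1.5 mm play all round. It ends 150 mm above the bench, 80 mm above the housing and 50 mm above the pad when that is up.
- pad_top (a point): middle of the upper face of the yellow sprung pad (38 mm across, 8 mm thick) that sits round the shaft; at rest 100 mm above the bench, 30 mm above the housing. The hub's lower rim presses on it: with the hub just resting there unpressed, the hub's centre is 122 mm above the bench. The pad's stem is yellow above and red below; at half travel the red has just gone into the housing.
- pad (a joint): how far the sprung pad is pushed down, in m: 0 at rest, 0.020 at the bottom stop. The spring needs 2 N to start (the hub's own weight does not move it) and 0.8 N more for each mm: 6 N at 0.005, 10 N at 0.010, 14 N at 0.015.
- jar: bystander: clear specimen jar with a green lid, diameter 62 mm, 71 mm high, upright; origin at the middle of its underside.
- spacer: bystander: dark steel ring, diameter 60 mm, hole 36 mm, 22 mm high, lying flat; origin at the middle of its underside. Not the part to be used.
- rack: bystander: white tube rack 210 (its x) x 110 mm, 73 mm high, with capped tubes up to 113 mm high; origin under its middle.
- driver: bystander: screwdriver with a red handle, about 160 mm long, lying on the bench along its x.
Not all that is in view belongs to the job. What is meant by the part that bears hub_center is not orange, and is the larger of those in its own colour.

How it is judged:
By the outcome, as a careful person would: the job done as asked, in the order asked, and still so for the second after the job is handed in, while the arm keeps its last pose, push and grip.
It also fails if it takes over 58 s, if anything falls off the work surface, if the arm or the gripper's body presses on something with over 40 N, if the wrist force passes 120 N, or if a joint passes its speed limit or range.

### The arm

A 7-joint arm with a two-finger parallel gripper is mounted at the origin on the work surface. World frame = base frame: x ahead of the robot, y to its left, z up, the work surface at z = 0. Lengths are in m, angles in rad, forces in N, time in s.
With the tool pointing down it reaches from about 0.425 to 0.95 m from the base axis. Payload 16.7 kg.
Tool frame: the origin (TCP) lies midway between the tips of the shut fingers; the grasp point (between the pads) lies 19 mm behind it (r.pinch_z is the distance from the TCP to the grasp point, in m); x points along the fingers, y is the direction in which the jaws open and shut, and the axes are right-handed (so a half turn about x gives the same grasp; the last joint's range is limited). The gripper opens to 94 mm and grips with 3 to 60 N. Pads are 16 mm wide; open, the fingers measure 119 mm over their backs; the gripper's body (75 mm by 177 mm) begins 78 mm behind the grasp point.
Start: joints at [-1.437, 0.426, 0.074, 1.606, -0.034, 1.111, -0.067], TCP at [0.189, 0.648, 0.205] pointing down, gripper open.
Joint ranges: [-2.85, 2.85], [-0.5, 2.14], [-1.23, 1.37], [0.21, 2.46], [-1.02, 4.16], [0.16, 2.05], [-2.73, 2.73]. Speed limits (rad/s): [1.89, 1.89, 2.39, 2.39, 3.01, 3.01, 3.01].

### API

Orientations are given as a rotation vector (axis times angle).
In Python, from station import r gives the robot as it stands.
- The arm moves only by the tool jog_arm, never from a script. Its argument "plan" is a list of rows, each an object with "rot": the turn, a rotation vector about the world's x, y, z in degrees, a list of three; "offset": the shift along the world's x, y, z in mm, a list of three; "fingers": the closure, from 0 (fully open) to 1 (shut). A call has 1 to 8 rows; each row is the pose to reach, as a shift and turn from the pose measured when the call began; what a row does not reach only later rows make up. A row lasts 1/10 s, in which the tool goes at most 50 mm and 8.59 degrees, less where a joint would pass 70% of its speed; a pose out of reach is approached as far as the arm can. A call with a gripper value outside its range is refused whole. The fingers move at their own pace and stop on an object; "newtons" is the grip in N (left out, the last holds). Time passes only in rows, so rows that repeat a pose let the fingers close. It gives the time, the measured TCP pose, the force and the opening at its end, in the units of the state.
- r.state(): the state, without advancing time (a new reading comes with each control period).
- r.grab_frame(name): name is "scene" or "side" or "wrist"; returns the picture (384x512x3 uint8, blue, green, red); there is no depth.
- r.camera_model(name): a dict with "camera_matrix" (3x3 intrinsics, pixels), "dist" ([k1, k2, p1, p2, k3] as OpenCV has them; the pictures are not rectified), "origin" and "rotation" of the camera in the world. Camera axes: x right, y up, looking along -z (the intrinsics and any distortion apply to the point x, -y, -z); pixel columns grow to the right and rows downward; lengths in m; the calibration is good to about 2 mm. A picture is of the moment at which its call begins: read the wrist's pose just before it. camera_model takes no time and is no camera call; for the wrist camera it gives the pose at the moment of the call.
- r.job_done(): hands the job in, once; it reports no verdict.
The state is a dict: "clock": time; "qpos": joint angles; "joint_vel": joint speeds; "joint_torque": joint torques, N m; "position": TCP position; "eef_rot": TCP orientation; "wrist_force": force on the tool from outside, world axes, zero at the start; "torque": the same for the moment, N m; "opening": opening from 0.0 (shut) to 1.0 (fully open).
Only numpy, scipy, OpenCV 4.12 (cv2) and the standard library are available. Lean on these libraries where they do the work, as an engineer would, in place of code of your own. Each camera call takes 0.05 s, during which the arm holds its last target.

## Working session

There is one attempt and no reset: what is moved stays moved. The work goes in short steps, Python scripts to look and compute and a tool call to move; the robot and the scene stay as the last step left them, time stands still between calls to the robot, and variables do not carry over. Pictures are saved under pics/ and viewed, and the job is handed in when it is done.

Besides the shell and the picture viewer there is one more tool, called after "Request:" as name(argument=value, ...), one argument or row to a line, values as JSON. jog_arm: Moves the arm, as the interface text tells. Its arguments: {"type":"object","properties":{"plan":{"type":"array","items":{"type":"object","properties":{"rot":{"type":"array","items":{"type":"number"}},"offset":{"type":"array","items":{"type":"number"}},"fingers":{"type":"number"}}}},"newtons":{"type":"number"}},"required":["plan"]}

```bash
mkdir -p pics; ls; python3 - <<'E'
from station import r
import cv2
print(r.state())
for n in("scene","side","wrist"):
    c=r.camera_model(n);print(n,c)
    cv2.imwrite(f"pics/{n}0.png",r.grab_frame(n))
E
```

```text
pics
{'clock': 0.0, 'qpos': array([-1.43649813,  0.42668805,  0.07386328,  1.60659925, -0.03410841,
        1.11081619, -0.06705378]), 'joint_vel': array([-6.82983828e-04, -1.42659229e-03,  7.97380845e-04, -2.82462114e-04,
       -9.29421860e-04, -6.21766799e-05,  3.91228727e-04]), 'joint_torque': array([ 7.80918890e-04, -9.35792255e+01,  3.66845168e+00, -4.54172981e+01,
       -4.85904480e-02,  2.01033539e-02,  1.20956702e-04]), 'position': array([0.18891449, 0.64756783, 0.20480873]), 'eef_rot': array([ 0.22177959,  1.55938393, -0.22374511]), 'wrist_force': array([-0.05183735,  0.38603104, -0.15577652]), 'torque': array([-0.01213958, -0.01465989,  0.01856046]), 'opening': 1.0020639986659525}
scene {'camera_matrix': array([[382.7656908 ,   0.        , 251.24631316],
       [  0.        , 382.7656908 , 195.68023435],
       [  0.        ,   0.        ,   1.        ]]), 'dist': array([0.01232261, 0.        , 0.        , 0.        , 0.        ]), 'origin': array([1.19421962, 0.50267319, 0.68816627]), 'rotation': array([0.4783157 , 1.01203578, 2.01749747])}
side {'camera_matrix': array([[430.49637159,   0.        , 255.76880327],
       [  0.        , 430.49637159, 187.54591619],
       [  0.        ,   0.        ,   1.        ]]), 'dist': array([-0.14480012,  0.        ,  0.        ,  0.        ,  0.        ]), 'origin': array([ 0.12548139, -0.82207432,  0.79900335]), 'rotation': array([ 0.94229822, -0.25363994, -0.48578164])}
wrist {'camera_matrix': array([[334.35141275,   0.        , 256.9601071 ],
       [  0.        , 334.35141275, 188.79349638],
       [  0.        ,   0.        ,   1.        ]]), 'dist': array([-0.09297884,  0.        ,  0.        ,  0.        ,  0.        ]), 'origin': array([0.10933176, 0.67094249, 0.38535976]), 'rotation': array([-0.24802878, -0.18400587,  1.27752601])}
```

View pics/scene0.png

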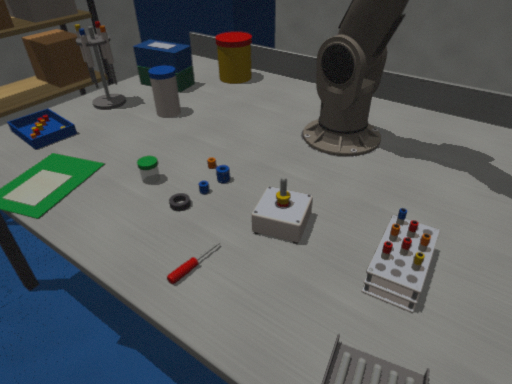

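View pics/side0.png

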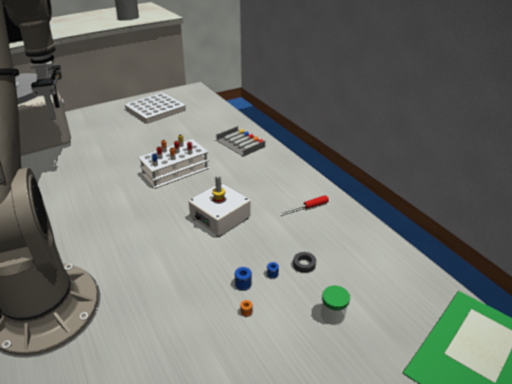

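View pics/wrist0.png

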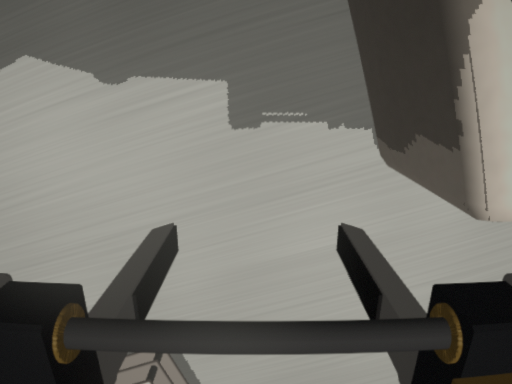

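Candidates for the hub: larger blue sleeve at scene (223,174) / side (243,278), small blue sleeve at scene (204,187) / side (273,270), and orange sleeve at scene (211,162) / side (247,308). I choose the larger blue one. The shaft tip is at scene (283,181) / side (218,178). Next I'll take a close crop and measure.

```bash
cat > h.py <<'E'
import numpy as np, cv2
from scipy.spatial.transform import Rotation as R
def ray(c,uv):
    p=cv2.undistortPoints(np.array([[uv]],float),c["camera_matrix"],c["dist"])[0,0]
    M=R.from_rotvec(c["rotation"]).as_matrix()
    d=M@np.array([p[0],-p[1],-1.]); return np.array(c["origin"]),d/np.linalg.norm(d)
def plane(c,uv,z):
    o,d=ray(c,uv); return o+d*(z-o[2])/d[2]
def tri(rs):
    A=0;b=0
    for o,d in rs:
        P=np.eye(3)-np.outer(d,d);A=A+P;b=b+P@o
    x=np.linalg.solve(A,b); return x,[np.linalg.norm((np.eye(3)-np.outer(d,d))@(x-o)) for o,d in rs]
def proj(c,X):
    M=R.from_rotvec(c["rotation"]).as_matrix()
    p=M.T@(np.array(X)-c["origin"]); p=p*[1,-1,-1]
    return cv2.projectPoints(p[None],np.zeros(3),np.zeros(3),c["camera_matrix"],c["dist"])[0].ravel()
def blobs(im,lo,hi,amin=8):
    h=cv2.cvtColor(im,cv2.COLOR_BGR2HSV);m=cv2.inRange(h,np.array(lo),np.array(hi))
    n,l,s,c=cv2.connectedComponentsWithStats(m)
    return [(s[i].tolist(),c[i].round(2).tolist()) for i in range(1,n) if s[i,4]>=amin],m
E
python3 - <<'E'
from h import *
from station import r
S=cv2.imread("pics/scene0.png");D=cv2.imread("pics/side0.png")
for n,im,roi in(("scene",S,(180,140,330,250)),("side",D,(180,165,300,320))):
    print(n)
    for nm,lo,hi in(("blue",(100,120,30),(130,255,255)),("yel",(20,120,80),(35,255,255))):
        for s,c in blobs(im,lo,hi)[0]:
            if roi[0]<c[0]<roi[2] and roi[1]<c[1]<roi[3]: print(nm,s,c)
a=cv2.resize(S[140:250,190:330],None,fx=4,fy=4,interpolation=cv2.INTER_CUBIC)
b=cv2.resize(D[165:325,180:300],None,fx=4,fy=4,interpolation=cv2.INTER_CUBIC)[:600]
cv2.imwrite("pics/cs.png",a);cv2.imwrite("pics/cd.png",b)
cs=r.camera_model("scene");cd=r.camera_model("side")
print(tri([ray(cs,(223,174)),ray(cd,(243.5,278))]))
print(tri([ray(cs,(283.2,179)),ray(cd,(218.5,177.5))]))
E
```

```text
scene
blue [216, 165, 13, 18, 179] [222.62, 173.1]
blue [199, 181, 10, 13, 96] [203.51, 186.61]
yel [276, 191, 14, 9, 77] [282.22, 195.81]
side
blue [268, 262, 10, 16, 137] [272.42, 269.61]
blue [235, 267, 16, 23, 303] [242.59, 277.85]
yel [213, 188, 12, 9, 66] [218.61, 192.33]
(array([ 0.46751837, -0.1716667 ,  0.02210295]), [np.float64(0.0011873378760378522), np.float64(0.0011873378760378136)])
(array([0.53478841, 0.08982388, 0.14569255]), [np.float64(0.0018091775256038228), np.float64(0.0018091775256038663)])
```

View pics/cs.png

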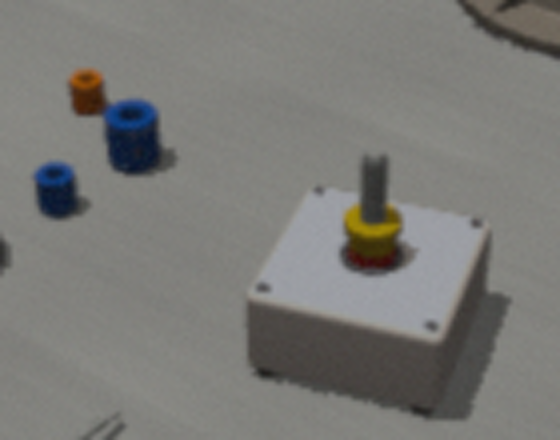

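View pics/cd.png

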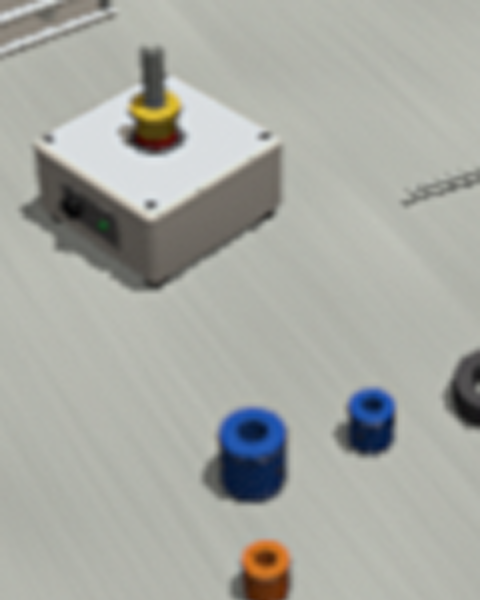

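```bash
python3 - <<'E'
from h import *
from station import r
cs=r.camera_model("scene");cd=r.camera_model("side")
for n,a,b in(("hub",(222.6,174),(243,278)),("small",(203.8,186.8),(272.7,269.8)),("orange",(211.5,162.5),(246.7,308))):print(n,tri([ray(cs,a),ray(cd,b)])[0].round(4))
print("rack",plane(cs,(402,262),.07), plane(cs,(402,212),.1),plane(cd,(154,157),.1))
s=r.state();M=R.from_rotvec(s["eef_rot"]).as_matrix();print(M.round(3))
c=r.camera_model("wrist");W=R.from_rotvec(c["rotation"]).as_matrix()
print("cam in tool",M.T@(c["origin"]-s["position"]),(M.T@W).round(3))
E
```

```text
hub [ 0.4672 -0.1721  0.0222]
small [ 0.5469 -0.18    0.0169]
orange [ 0.431  -0.2525  0.0159]
rack [0.5551447  0.41004651 0.07      ] [0.43048577 0.35923508 0.1       ] [0.43764693 0.36449733 0.1       ]
[[-0.     0.28   0.96 ]
 [-0.001  0.96  -0.28 ]
 [-1.    -0.001  0.   ]]
cam in tool [-1.80506477e-01 -9.30175390e-05 -8.29538230e-02] [[ 0.     0.284 -0.959]
 [ 1.     0.     0.   ]
 [ 0.    -0.959 -0.284]]
```

```bash
python3 - <<'E'
import numpy as np
s=np.array([.1889,.6476,.2048]);N=22
a0,a1=np.arctan2(s[1],s[0]),np.arctan2(-.172,.467)
p0=s
for i in range(1,N+1):
    t=i/N;a=a0+(a1-a0)*t;rr=.675+(.4977-.675)*min(1,t*1.0)
    p=np.array([rr*np.cos(a),rr*np.sin(a),.205])
    print(i,((p-p0)*1000).round(),"rot",round(-134*t,1));
E
```

```text
1 [ 45. -23.   0.] rot -6.1
2 [ 88. -49.   0.] rot -12.2
3 [127. -79.   0.] rot -18.3
4 [ 164. -111.    0.] rot -24.4
5 [ 198. -145.    0.] rot -30.5
6 [ 229. -181.    0.] rot -36.5
7 [ 257. -219.    0.] rot -42.6
8 [ 282. -259.    0.] rot -48.7
9 [ 303. -299.    0.] rot -54.8
10 [ 320. -341.    0.] rot -60.9
11 [ 335. -384.    0.] rot -67.0
12 [ 345. -426.    0.] rot -73.1
13 [ 353. -469.    0.] rot -79.2
14 [ 357. -512.    0.] rot -85.3
15 [ 357. -554.    0.] rot -91.4
16 [ 355. -596.    0.] rot -97.5
17 [ 349. -637.    0.] rot -103.5
18 [ 340. -677.    0.] rot -109.6
19 [ 329. -715.    0.] rot -115.7
20 [ 314. -752.    0.] rot -121.8
21 [ 297. -787.    0.] rot -127.9
22 [ 278. -820.    0.] rot -134.0
```

Request:
jog_arm(
  plan=[
    {"offset": [45,-23,0],"rot": [0,0,-6],"fingers": 0},
    {"offset": [88,-49,0],"rot": [0,0,-12],"fingers": 0},
    {"offset": [127,-79,0],"rot": [0,0,-18],"fingers": 0},
    {"offset": [164,-111,0],"rot": [0,0,-24],"fingers": 0},
    {"offset": [198,-145,0],"rot": [0,0,-30],"fingers": 0},
    {"offset": [229,-181,0],"rot": [0,0,-36],"fingers": 0},
    {"offset": [257,-219,0],"rot": [0,0,-42],"fingers": 0},
    {"offset": [282,-259,0],"rot": [0,0,-48],"fingers": 0},
  ],
)

```text
clock: 0.95
position: [0.472, 0.387, 0.2048]
eef_rot: [0.875, 1.388, -0.877]
wrist_force: [0.5, 0.9, 0.9]
opening: 0.997
```

Request:
jog_arm(
  plan=[
    {"offset": [20,-41,0],"rot": [0,0,-6],"fingers": 0},
    {"offset": [37,-83,0],"rot": [0,0,-12],"fingers": 0},
    {"offset": [52,-126,0],"rot": [0,0,-18],"fingers": 0},
    {"offset": [62,-168,0],"rot": [0,0,-24],"fingers": 0},
    {"offset": [70,-211,0],"rot": [0,0,-31],"fingers": 0},
    {"offset": [74,-254,0],"rot": [0,0,-37],"fingers": 0},
    {"offset": [74,-296,0],"rot": [0,0,-43],"fingers": 0},
    {"offset": [72,-338,0],"rot": [0,0,-49],"fingers": 0},
  ],
)

```text
clock: 1.75
position: [0.5438, 0.0472, 0.2048]
eef_rot: [1.508, 0.984, -1.509]
wrist_force: [1.0, -0.3, -0.2]
opening: 1.0
```

Request:
jog_arm(
  plan=[
    {"offset": [-6,-41,0],"rot": [0,0,-6],"fingers": 0},
    {"offset": [-15,-81,-5],"rot": [0,0,-12],"fingers": 0},
    {"offset": [-26,-119,-10],"rot": [0,0,-18],"fingers": 0},
    {"offset": [-41,-156,-20],"rot": [0,0,-24],"fingers": 0},
    {"offset": [-58,-191,-30],"rot": [0,0,-30],"fingers": 0},
    {"offset": [-77,-221,-45],"rot": [0,0,-37],"fingers": 0},
    {"offset": [-77,-221,-45],"rot": [0,0,-37],"fingers": 0},
  ],
)

```text
clock: 2.45
position: [0.4633, -0.1772, 0.1585]
eef_rot: [1.939, 0.497, -1.945]
wrist_force: [0.0, 0.4, 0.3]
opening: 1.002
```

```bash
python3 - <<'E'
from h import *
from station import r
s=r.state();print(s["position"],s["clock"],s["joint_vel"].max(),s["qpos"])
M=R.from_rotvec(s["eef_rot"]).as_matrix();print(M.round(3))
c=r.camera_model("wrist");np.save("wc1.npy",c,allow_pickle=True)
im=r.grab_frame("wrist");cv2.imwrite("pics/w1.png",im)
B,m=blobs(im,(100,120,30),(130,255,255),100);print(B)
print(proj(c,(.467,-.172,.044)))
E
```

```text
[ 0.4633498  -0.17722428  0.15852469] 2.45 0.029257666436711603 [-0.51378092  0.25654181  0.88067219  2.08292619 -0.24962239  0.91153269
 -0.56494991]
[[-0.003  0.479 -0.878]
 [ 0.001 -0.878 -0.479]
 [-1.    -0.002  0.002]]
[([288, 89, 32, 32, 618], [303.58, 104.3]), ([233, 159, 43, 43, 1015], [253.57, 179.6])]
[253.84280317 177.94510608]
```

View pics/w1.png

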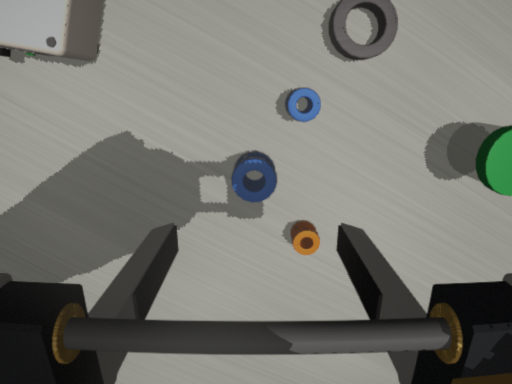

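```bash
python3 - <<'E'
from h import *
c=np.load("wc1.npy",allow_pickle=True).item()
im=cv2.imread("pics/w1.png")
cv2.imwrite("pics/w1c.png",cv2.resize(im[140:215,215:295],None,fx=7,fy=7,interpolation=cv2.INTER_NEAREST))
for px in((254,179),(254.3,179.5)):print(plane(c,px,.044))
g=cv2.cvtColor(im,cv2.COLOR_BGR2HSV)
print(g[150:206:2,254,2],g[178,228:282:2,2])
E
```

```text
[ 0.46619412 -0.17260033  0.044     ]
[ 0.46591032 -0.17306589  0.044     ]
[107  70  66  63  82 159 137 105 103 102  93 102 102 100 100  70  59  60
  60  60  60  93 104 102 100  99  95 100] [ 98  89  90 103 103 103 103  94  59  57  66  90 100 100  99  90  75  63
  68 100 103 102 101 100  92 157 159]
```

View pics/w1c.png

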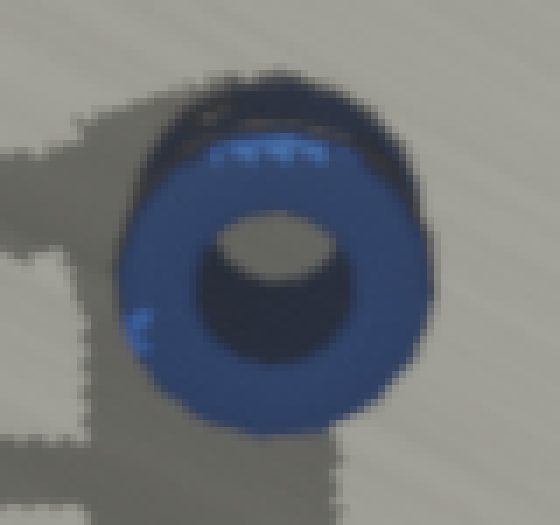

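The crop shows the larger blue sleeve: top disc centre near (254,179.8), bore clear. The small blue one at (304,104) and the orange one at (306,242) are both clear of the jaw line. I'll descend.

Request:
jog_arm(
  plan=[
    {"offset": [3,4,-40],"rot": [0,0,0],"fingers": 0},
    {"offset": [3,4,-80],"rot": [0,0,0],"fingers": 0},
    {"offset": [3,4,-110],"rot": [0,0,0],"fingers": 0},
    {"offset": [3,4,-130],"rot": [0,0,0],"fingers": 0},
    {"offset": [3,4,-143],"rot": [0,0,0],"fingers": 0},
    {"offset": [3,4,-151],"rot": [0,0,0],"fingers": 0},
    {"offset": [3,4,-151],"rot": [0,0,0],"fingers": 0},
  ],
)

```text
clock: 3.2
position: [0.4682, -0.1711, 0.0079]
eef_rot: [1.936, 0.503, -1.94]
wrist_force: [-0.2, 0.5, -0.6]
opening: 1.0
```

```bash
python3 - <<'E'
from h import *
from station import r
s=r.state();print(s["position"],s["clock"],s["wrist_force"])
im=r.grab_frame("wrist");cv2.imwrite("pics/w2.png",im)
E
```

```text
[ 0.46824619 -0.17111247  0.00789711] 3.2 [-0.24418118  0.46428022 -0.64552206]
```

View pics/w2.png

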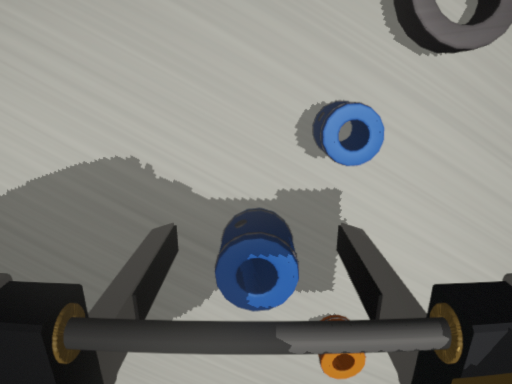

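```bash
python3 - <<'E'
from h import *
from station import r
s=r.state();print(s["position"],s["clock"],s["joint_vel"].round(3))
c=r.camera_model("wrist")
print(plane(c,(257,271),.044),plane(c,(257,275),.044))
E
```

```text
[ 0.46854866 -0.17131037  0.00853608] 3.25 [-0.007 -0.016  0.015 -0.004  0.006  0.004 -0.004]
[ 0.46688257 -0.17249567  0.044     ] [ 0.46491655 -0.17358478  0.044     ]
```

Request:
jog_arm(
  plan=[
    {"offset": [-2,-1.4,-1.5],"rot": [0,0,0],"fingers": 0},
    {"offset": [-2,-1.4,-1.5],"rot": [0,0,0],"fingers": 0.3},
    {"offset": [-2,-1.4,-1.5],"rot": [0,0,0],"fingers": 0.6},
    {"offset": [-2,-1.4,-1.5],"rot": [0,0,0],"fingers": 0.8},
    {"offset": [-2,-1.4,-1.5],"rot": [0,0,0],"fingers": 1},
    {"offset": [-2,-1.4,-1.5],"rot": [0,0,0],"fingers": 1},
    {"offset": [-2,-1.4,-1.5],"rot": [0,0,0],"fingers": 1},
  ],
  newtons=36,
)

```text
clock: 3.95
position: [0.4665, -0.1727, 0.007]
eef_rot: [1.937, 0.502, -1.939]
wrist_force: [-0.5, -0.4, -0.5]
opening: 0.525
```

Request:
jog_arm(
  plan=[
    {"offset": [0,0,0],"rot": [0,0,0],"fingers": 1},
    {"offset": [0,0,0],"rot": [0,0,0],"fingers": 1},
    {"offset": [0,0,20],"rot": [0,0,0],"fingers": 1},
    {"offset": [0,0,60],"rot": [0,0,0],"fingers": 1},
    {"offset": [0,0,100],"rot": [0,0,0],"fingers": 1},
    {"offset": [0,0,140],"rot": [0,0,0],"fingers": 1},
    {"offset": [0,0,170],"rot": [0,0,0],"fingers": 1},
    {"offset": [0,0,180],"rot": [0,0,0],"fingers": 1},
  ],
)

```text
clock: 4.75
position: [0.4675, -0.173, 0.1894]
eef_rot: [1.94, 0.502, -1.936]
wrist_force: [-0.2, 0.8, -3.0]
opening: 0.438
```

```bash
python3 - <<'E'
from h import *
from station import r
s=r.state();print(s["position"],s["clock"],s["wrist_force"])
M=R.from_rotvec(s["eef_rot"]).as_matrix();print(M.round(4))
im=r.grab_frame("wrist");cv2.imwrite("pics/w3.png",im)
E
```

```text
[ 0.46753014 -0.17297372  0.18940408] 4.75 [-0.19472451  0.83072762 -2.97336719]
[[ 1.800e-03  4.847e-01 -8.747e-01]
 [ 1.400e-03 -8.747e-01 -4.847e-01]
 [-1.000e+00 -4.000e-04 -2.300e-03]]
```

View pics/w3.png

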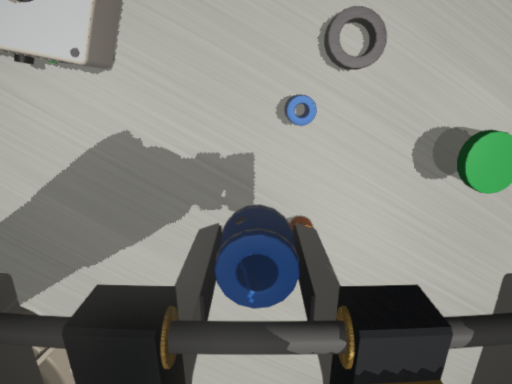

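Request:
jog_arm(
  plan=[
    {"offset": [0,30,3],"rot": [0,0,0],"fingers": 1},
    {"offset": [0,70,3],"rot": [0,0,0],"fingers": 1},
    {"offset": [0,110,3],"rot": [0,0,0],"fingers": 1},
    {"offset": [0,150,3],"rot": [0,0,0],"fingers": 1},
    {"offset": [-1,190,3],"rot": [0,0,0],"fingers": 1},
    {"offset": [-2,215,3],"rot": [0,0,0],"fingers": 1},
    {"offset": [-2,224,3],"rot": [0,0,0],"fingers": 1},
    {"offset": [-2,224,3],"rot": [0,0,0],"fingers": 1},
  ],
)

```text
clock: 5.6
position: [0.4651, 0.0519, 0.1913]
eef_rot: [1.937, 0.504, -1.936]
wrist_force: [0.8, -0.3, -2.0]
opening: 0.44
```

Request:
jog_arm(
  plan=[
    {"offset": [0,0,0],"rot": [0,0,0],"fingers": 1},
    {"offset": [0,0,0],"rot": [0,0,0],"fingers": 1},
  ],
)

```text
clock: 5.8
position: [0.4649, 0.0506, 0.1909]
eef_rot: [1.937, 0.502, -1.937]
wrist_force: [-0.0, -0.3, -2.2]
opening: 0.439
```

```bash
python3 - <<'E'
from h import *
from station import r
s=r.state();print(s["position"],s["clock"],s["wrist_force"],s["joint_vel"].round(3))
M=R.from_rotvec(s["eef_rot"]).as_matrix();print(M.round(4))
c=r.camera_model("wrist");np.save("wc4.npy",dict(c=c,s=s),allow_pickle=True)
im=r.grab_frame("wrist");cv2.imwrite("pics/w4.png",im)
cv2.imwrite("pics/w4h.png",cv2.resize(im[195:315,200:315],None,fx=5,fy=5,interpolation=cv2.INTER_NEAREST))
E
```

```text
[0.46492929 0.05057355 0.19089242] 5.8 [-0.03607919 -0.27586344 -2.18042775] [ 0.    -0.007  0.001 -0.007  0.001  0.003 -0.008]
[[-1.000e-04  4.852e-01 -8.744e-01]
 [ 2.000e-04 -8.744e-01 -4.852e-01]
 [-1.000e+00 -3.000e-04  0.000e+00]]
```

View pics/w4.png

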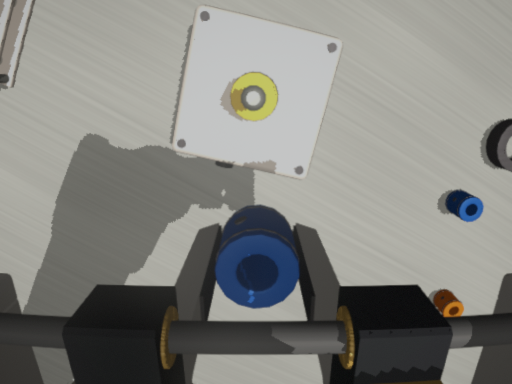

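View pics/w4h.png

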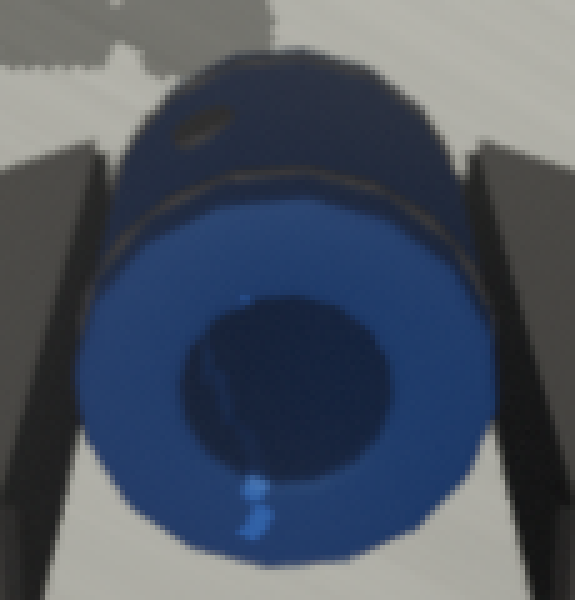

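```bash
python3 - <<'E'
from h import *
d=np.load("wc4.npy",allow_pickle=True).item();c=d["c"];s=d["s"]
M=R.from_rotvec(s["eef_rot"]).as_matrix();p=s["position"]
im=cv2.imread("pics/w4.png")
zt=p[2]+.037
f=lambda u,v:(200+u/5-.5,195+v/5-.5)
for a,b in(((287,200),(287,566)),((77,370),(497,370)),((286,295),(286,482)),((181,388),(391,388))):
    A,B=plane(c,f(*a),zt),plane(c,f(*b),zt);print("d",np.linalg.norm(A-B).round(4),"mid tool",(M.T@((A+B)/2-p)).round(4))
cv2.imwrite("pics/w4s.png",cv2.resize(im[65:130,220:290],None,fx=8,fy=8,interpolation=cv2.INTER_NEAREST))
B,m=blobs(im,(20,100,80),(35,255,255),100);print(B)
E
```

```text
d 0.0406 mid tool [-0.037   0.0001  0.0021]
d 0.0408 mid tool [-0.037   0.0001 -0.0002]
d 0.0208 mid tool [-0.037  0.     0.002]
d 0.0204 mid tool [-0.037   0.      0.0018]
[([231, 73, 47, 48, 1244], [253.81, 95.52]), ([346, 321, 8, 48, 190], [350.47, 347.04]), ([161, 330, 6, 38, 124], [162.85, 348.65])]
```

View pics/w4s.png

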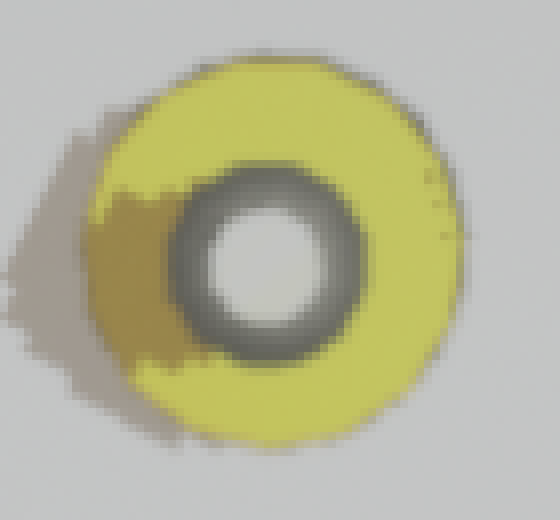

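```bash
python3 - <<'E'
from h import *
from station import r
d=np.load("wc4.npy",allow_pickle=True).item();c=d["c"];s=d["s"]
M=R.from_rotvec(s["eef_rot"]).as_matrix();p=s["position"]
f=lambda u,v:(220+u/8-.5,65+v/8-.5)
for q,z in(((267,267),.15),((267,265.5),.144),((273,251),.1)):print(plane(c,f(*q),z).round(4))
hub=p+M@np.array([-.015,0,.002]);print("hub",hub)
x=plane(c,f(267,267),.15);print("need",(x-hub)*1000)
E
```

```text
[0.5323 0.0908 0.15  ]
[0.5323 0.0908 0.144 ]
[0.5328 0.091  0.1   ]
hub [0.46318256 0.04959989 0.20589245]
need [ 69.14359191  41.17828415 -55.89245267]
```

Request:
jog_arm(
  plan=[
    {"offset": [30,18,0],"rot": [0,0,0],"fingers": 1},
    {"offset": [55,33,0],"rot": [0,0,0],"fingers": 1},
    {"offset": [69,41,0],"rot": [0,0,0],"fingers": 1},
    {"offset": [69,41,-10],"rot": [0,0,0],"fingers": 1},
    {"offset": [69,41,-18],"rot": [0,0,0],"fingers": 1},
    {"offset": [69,41,-19],"rot": [0,0,0],"fingers": 1},
    {"offset": [69,41,-19],"rot": [0,0,0],"fingers": 1},
    {"offset": [69,41,-19],"rot": [0,0,0],"fingers": 1},
  ],
)

```text
clock: 6.65
position: [0.5338, 0.0914, 0.1724]
eef_rot: [1.939, 0.502, -1.937]
wrist_force: [-1.0, 0.3, -1.1]
opening: 0.443
```

```bash
python3 - <<'E'
from h import *
from station import r
s=r.state();print(s["position"],s["clock"],s["wrist_force"])
M=R.from_rotvec(s["eef_rot"]).as_matrix();p=s["position"]
hub=p+M@np.array([-.015,0,.002]);print(hub)
a=r.grab_frame("scene");b=r.grab_frame("side")
for n,im in(("scene",a),("side",b)):
    c=r.camera_model(n);q=proj(c,(.5325,.0908,.13));print(n,q,proj(c,hub))
    print([x for x in blobs(im,(100,120,30),(130,255,255))[0] if abs(x[1][0]-q[0])<40 and abs(x[1][1]-q[1])<60])
    x0,y0=int(q[0])-40,int(q[1])-50
    cv2.imwrite(f"pics/{n}5.png",cv2.resize(im[y0:y0+75,x0:x0+80],None,fx=8,fy=8,interpolation=cv2.INTER_NEAREST));print(x0,y0)
E
```

```text
[0.53381652 0.09141809 0.17237647] 6.65 [-1.00651559  0.31310208 -1.13398277]
[0.53206186 0.09043363 0.18737487]
scene [283.20061077 184.1946522 ] [283.85917227 164.65879287]
[([275, 154, 18, 23, 324], [283.65, 164.66])]
243 134
side [217.29704442 181.99455183] [216.13392837 164.54530908]
[([209, 155, 13, 19, 212], [215.5, 163.5])]
177 131
```

View pics/scene5.png

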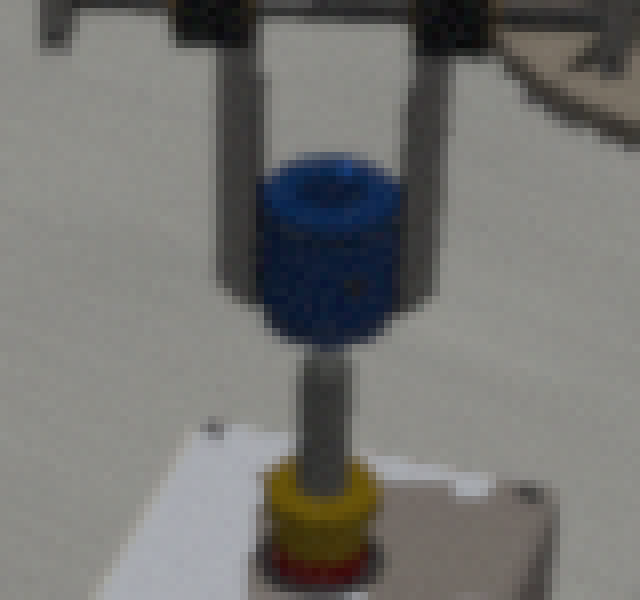

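View pics/side5.png

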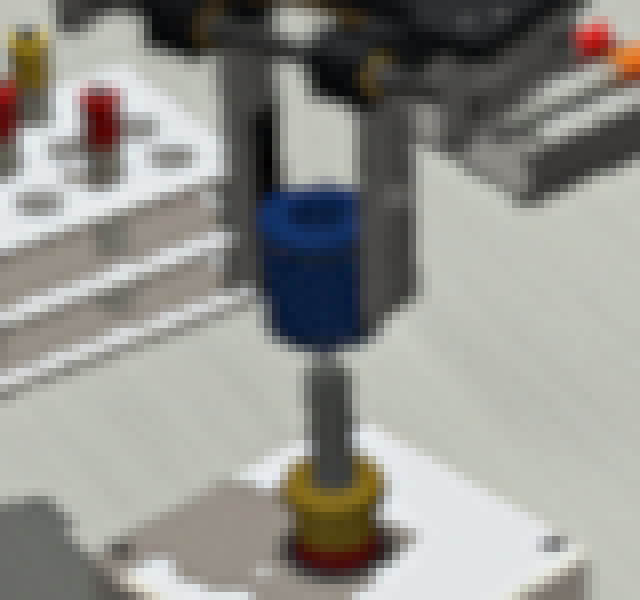

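Both views show the hub bottom centred on the shaft to within about 1 mm: scene hub x≈331 vs shaft-axis extension ≈329, side hub ≈319 vs ≈322, all in crop pixels at 8x. I'll lower it onto the bevel slowly.

Request:
jog_arm(
  plan=[
    {"offset": [0.4,0.4,-8],"rot": [0,0,0],"fingers": 1},
    {"offset": [0.4,0.4,-13],"rot": [0,0,0],"fingers": 1},
    {"offset": [0.4,0.4,-16],"rot": [0,0,0],"fingers": 1},
    {"offset": [0.4,0.4,-19],"rot": [0,0,0],"fingers": 1},
    {"offset": [0.4,0.4,-22],"rot": [0,0,0],"fingers": 1},
    {"offset": [0.4,0.4,-25],"rot": [0,0,0],"fingers": 1},
    {"offset": [0.4,0.4,-25],"rot": [0,0,0],"fingers": 1},
  ],
)

```text
clock: 7.45
position: [0.5342, 0.092, 0.1471]
eef_rot: [1.938, 0.502, -1.937]
wrist_force: [0.4, 0.3, -1.7]
opening: 0.438
```

```bash
python3 - <<'E'
from station import r
s=r.state();print(s["position"],s["wrist_force"],s["torque"],s["opening"])
E
```

```text
[0.53422489 0.0920083  0.14705403] [ 0.43955519  0.3330986  -1.71468645] [-0.06179869  0.08162081 -0.04876439] 0.4382810102903611
```

Request:
jog_arm(
  plan=[
    {"offset": [0,0,-6],"rot": [0,0,0],"fingers": 1},
    {"offset": [0,0,-12],"rot": [0,0,0],"fingers": 1},
    {"offset": [0,0,-18],"rot": [0,0,0],"fingers": 1},
    {"offset": [0,0,-24],"rot": [0,0,0],"fingers": 1},
    {"offset": [0,0,-29],"rot": [0,0,0],"fingers": 1},
    {"offset": [0,0,-33],"rot": [0,0,0],"fingers": 1},
    {"offset": [0,0,-35],"rot": [0,0,0],"fingers": 1},
    {"offset": [0,0,-35],"rot": [0,0,0],"fingers": 1},
  ],
)

```text
clock: 8.25
position: [0.5341, 0.0919, 0.1118]
eef_rot: [1.938, 0.502, -1.938]
wrist_force: [0.1, -0.4, -1.9]
opening: 0.443
```

```bash
python3 - <<'E'
from h import *
from station import r
s=r.state();print(s["position"],s["wrist_force"],s["torque"],s["opening"])
im=r.grab_frame("wrist")
cv2.imwrite("pics/w6.png",cv2.resize(im[195:315,200:315],None,fx=5,fy=5,interpolation=cv2.INTER_NEAREST))
im=r.grab_frame("side");cv2.imwrite("pics/side6.png",cv2.resize(im[131:206,177:257],None,fx=8,fy=8,interpolation=cv2.INTER_NEAREST))
E
```

```text
[0.53414646 0.0919314  0.11183235] [ 0.13958211 -0.42047143 -1.89235622] [-0.08214039  0.17709486 -0.03138288] 0.4427591742391908
```

View pics/w6.png

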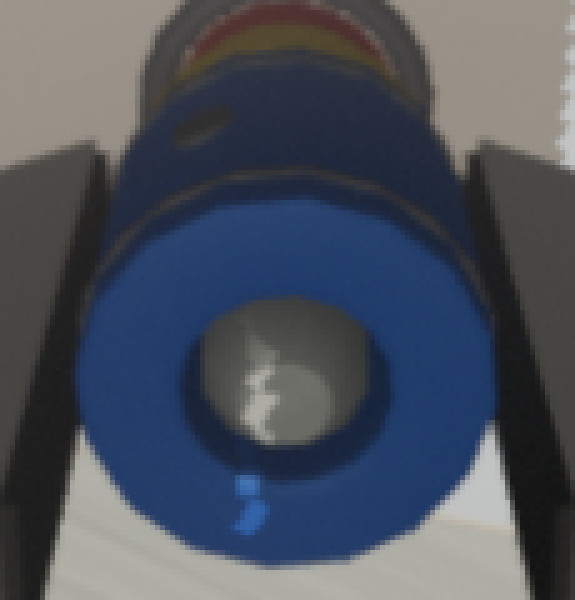

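View pics/side6.png

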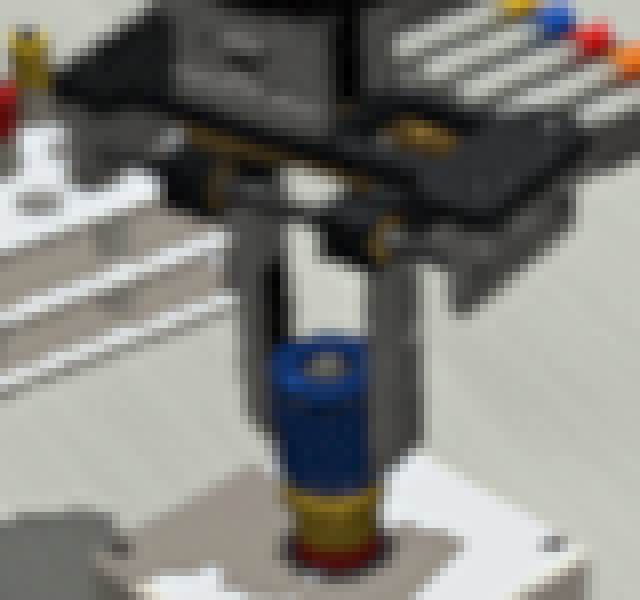

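The wrist crop shows the shaft tip inside the bore, centred sideways (285 vs 286 px) and about 0.5 mm off along the tool z axis. I'll correct that and start pressing.

Request:
jog_arm(
  plan=[
    {"offset": [-0.5,-0.3,-2],"rot": [0,0,0],"fingers": 1},
    {"offset": [-0.5,-0.3,-4],"rot": [0,0,0],"fingers": 1},
    {"offset": [-0.5,-0.3,-6],"rot": [0,0,0],"fingers": 1},
    {"offset": [-0.5,-0.3,-8],"rot": [0,0,0],"fingers": 1},
    {"offset": [-0.5,-0.3,-9],"rot": [0,0,0],"fingers": 1},
    {"offset": [-0.5,-0.3,-9],"rot": [0,0,0],"fingers": 1},
    {"offset": [-0.5,-0.3,-9],"rot": [0,0,0],"fingers": 1},
  ],
  newtons=38,
)

```text
clock: 9.05
position: [0.5339, 0.0917, 0.1033]
eef_rot: [1.938, 0.502, -1.937]
wrist_force: [-0.8, 0.4, 3.6]
opening: 0.442
```

```bash
python3 - <<'E'
from station import r
s=r.state();print(s["position"],s["wrist_force"],s["torque"],s["opening"])
E
```

```text
[0.53386402 0.09174145 0.10326669] [-0.76410757  0.42174034  3.59403239] [0.14146474 0.42636423 0.01610399] 0.44199741153242544
```

Request:
jog_arm(
  plan=[
    {"offset": [0,0,-1.5],"rot": [0,0,0],"fingers": 1},
    {"offset": [0,0,-3],"rot": [0,0,0],"fingers": 1},
    {"offset": [0,0,-4.5],"rot": [0,0,0],"fingers": 1},
    {"offset": [0,0,-5.5],"rot": [0,0,0],"fingers": 1},
    {"offset": [0,0,-6],"rot": [0,0,0],"fingers": 1},
    {"offset": [0,0,-6],"rot": [0,0,0],"fingers": 1},
    {"offset": [0,0,-6],"rot": [0,0,0],"fingers": 1},
  ],
)

```text
clock: 9.75
position: [0.534, 0.0918, 0.0974]
eef_rot: [1.939, 0.502, -1.937]
wrist_force: [-3.6, 0.3, 8.1]
opening: 0.439
```

```bash
python3 - <<'E'
from h import *
from station import r
s=r.state();print(s["position"],s["wrist_force"],s["torque"],s["opening"])
im=r.grab_frame("wrist")
cv2.imwrite("pics/w7.png",cv2.resize(im[165:315,190:325],None,fx=4,fy=4,interpolation=cv2.INTER_NEAREST))
im=r.grab_frame("side");cv2.imwrite("pics/side7.png",cv2.resize(im[131:206,177:257],None,fx=8,fy=8,interpolation=cv2.INTER_NEAREST))
im=r.grab_frame("scene");cv2.imwrite("pics/scene7.png",cv2.resize(im[154:229,243:323],None,fx=8,fy=8,interpolation=cv2.INTER_NEAREST))
for i in range(3):print(r.state()["wrist_force"]);r.grab_frame("side")
E
```

```text
[0.53397673 0.09177406 0.09737758] [-3.60727569  0.29912445  8.08120786] [ 0.04463727  0.80928313 -0.04565844] 0.4386382467147271
[-3.27468822  0.04863199  7.46252368]
[-1.88562463 -0.16218006  7.16545945]
[-2.32934015 -0.04041228  7.72506294]
```

View pics/w7.png

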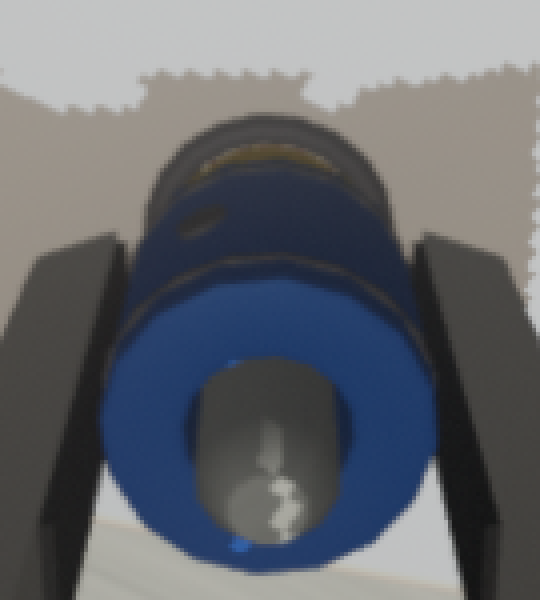

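View pics/side7.png

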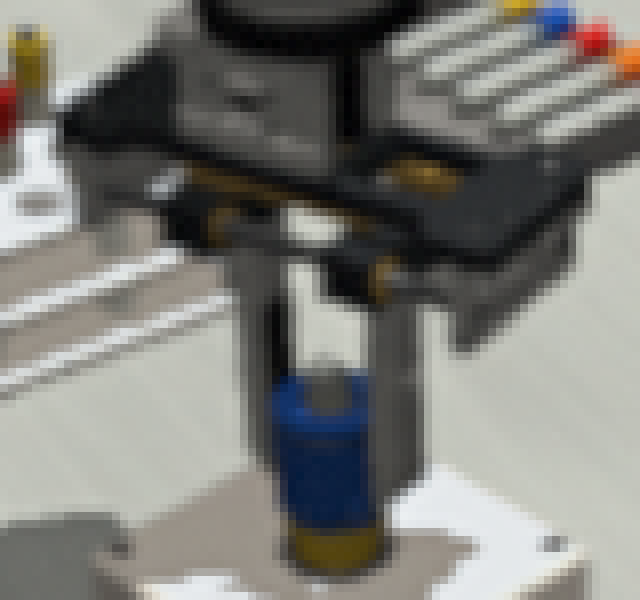

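View pics/scene7.png

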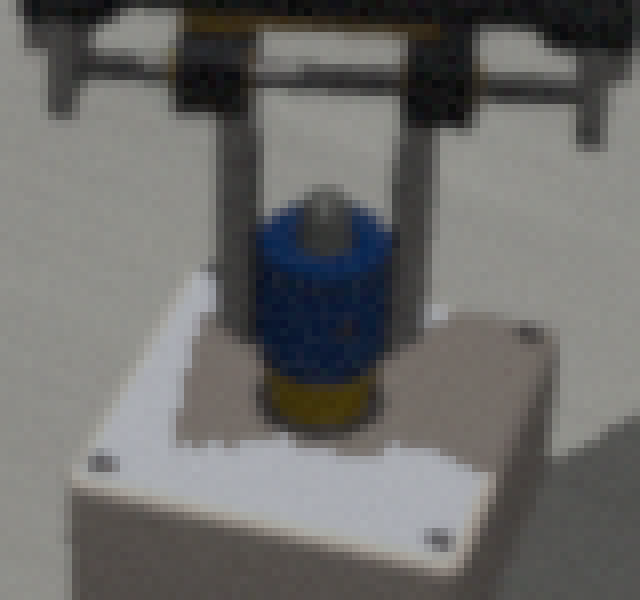

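Red band is just gone in both views and there is no slip of the hub in the grip (rim row 235 before and after). A small sideways force of −2 to −3 N in x remains; I'll ease it and trim depth.

Request:
jog_arm(
  plan=[
    {"offset": [-0.4,-0.2,-0.4],"rot": [0,0,0],"fingers": 1},
    {"offset": [-0.8,-0.4,-0.4],"rot": [0,0,0],"fingers": 1},
    {"offset": [-0.8,-0.4,-0.4],"rot": [0,0,0],"fingers": 1},
    {"offset": [-0.8,-0.4,-0.4],"rot": [0,0,0],"fingers": 1},
  ],
)

```text
clock: 10.45
position: [0.5338, 0.0917, 0.0974]
eef_rot: [1.94, 0.503, -1.936]
wrist_force: [1.2, 0.3, 7.4]
opening: 0.44
```

```bash
python3 - <<'E'
from station import r
for i in range(5):
    s=r.state();print(s["position"].round(5),s["wrist_force"].round(2),s["torque"].round(3));r.grab_frame("side")
E
```

```text
[0.53384 0.0917  0.09736] [1.17 0.26 7.42] [0.365 0.233 0.016]
[0.53383 0.09168 0.09733] [0.56 1.45 7.55] [ 0.44   0.262 -0.012]
[0.5338  0.0917  0.09732] [-0.94  2.08  7.64] [ 0.368  0.26  -0.074]
[0.53383 0.09171 0.09735] [-0.3   2.37  9.01] [0.349 0.235 0.034]
[0.53386 0.09169 0.09735] [0.75 1.62 8.25] [0.354 0.233 0.028]
```

Request:
jog_arm(
  plan=[
    {"offset": [-0.2,-0.1,-0.6],"rot": [0,0,0],"fingers": 1},
    {"offset": [-0.2,-0.1,-0.6],"rot": [0,0,0],"fingers": 1},
    {"offset": [-0.2,-0.1,-0.6],"rot": [0,0,0],"fingers": 1},
    {"offset": [-0.2,-0.1,-0.6],"rot": [0,0,0],"fingers": 1},
    {"offset": [-0.2,-0.1,-0.6],"rot": [0,0,0],"fingers": 1},
    {"offset": [-0.2,-0.1,-0.6],"rot": [0,0,0],"fingers": 1},
    {"offset": [-0.2,-0.1,-0.6],"rot": [0,0,0],"fingers": 1},
    {"offset": [-0.2,-0.1,-0.6],"rot": [0,0,0],"fingers": 1},
  ],
)

```text
clock: 11.5
position: [0.5339, 0.0918, 0.0969]
eef_rot: [1.941, 0.503, -1.935]
wrist_force: [-1.1, 0.6, 8.7]
opening: 0.437
```

```bash
python3 - <<'E'
from station import r
import numpy as np
F=[]
for i in range(56):
    s=r.state();F.append(np.r_[s["position"],s["wrist_force"]]);r.grab_frame("side")
F=np.array(F);print(F[0].round(4),F.mean(0).round(4),F.std(0).round(4),F[-1].round(4),s["clock"],s["opening"])
E
```

```text
[ 0.5339  0.0918  0.0969 -1.063   0.5792  8.6501] [ 0.5339  0.0917  0.097  -1.6903  0.8725  8.2587] [0.     0.     0.     0.4931 0.5059 0.5065] [ 0.5339  0.0917  0.0969 -1.3251  0.4164  8.6234] 14.25 0.43901788811138004
```

```bash
python3 - <<'E'
from h import *
from station import r
a=r.grab_frame("side");b=r.grab_frame("scene")
cv2.imwrite("pics/end.png",np.hstack([cv2.resize(a[131:206,177:257],None,fx=5,fy=5),cv2.resize(b[154:229,243:323],None,fx=5,fy=5)]))
E
```

```text
(no output)
```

View pics/end.png

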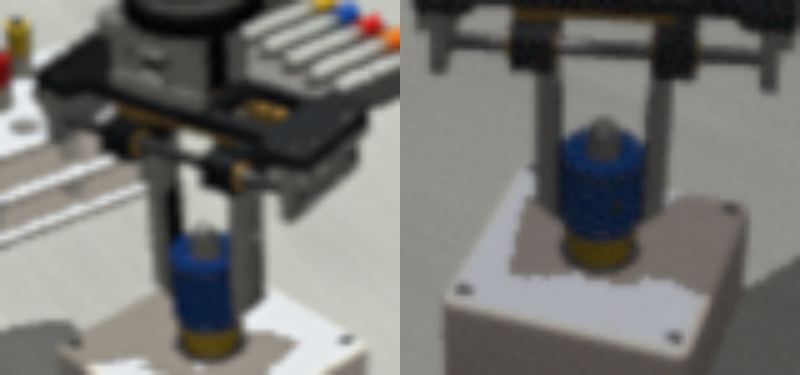

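The hub sits on the pad with the shaft tip showing (side crop (205,235), scene crop (603,140)). Only the yellow of the stem is visible, so the pad is at about half travel. I'll hand it in.

```bash
python3 -c "
from station import r
print(r.job_done())"
```

```text
the job is handed in; nothing more can be done
None
```

I gripped the larger blue hub at 36–38 N, slid it over the drive shaft and pressed it onto the yellow pad. I handed the job in at about 14.4 s with the grip and push still on.

- **Push:** I held it for about 3.5 s, and over the last 2.8 s the wrist reading averaged 8.3 N. Adding the hub's weight and the roughly −1.7 N in-air reading gives about 10 N.
- **Pad travel:** The tool height puts the pad about 10 mm down, half its travel. The red stem had just gone in both camera views, and the pad was well short of the bottom.
- **Grip:** The hub did not slip in the grip on the way down, going by where its rim sat in the wrist picture.
- **Weak points:** A sideways force of about 2 N remained, with the hub probably touching the shaft lightly within its play. The force reading is noisy by about ±0.5 N, and its in-air offset is only known to about that much.
- **Not rechecked:** I moved nothing else on purpose, but I took no final measurement of the rack, jar, spacer and screwdriver. The arm stayed clear of them.

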